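# Close the washed ingredient pots with their own lids

### The job

The ingredient pots have been washed and stand open on the pastry bench, with their lids lying among them in no order. Put each lid on the pot it belongs to, fully home and level with its plug down in the mouth, setting it down gently rather than dropping it. Leave the pots standing where they are, and do not disturb the bowl and the jar.

Things in the scene. Friction and masses are not known exactly. Their poses are not given: they have to be found in the camera images.
- large_round_pot: Open white enamel storage pot with a dark rolled rim, round, the larger of the two round ones, mouth 112 mm across inside, 118 mm outside, 70 mm tall, wall 3 mm. Loose (about 0.35 kg), standing on the bench. Origin: centre of its underside, z up along its axis. With its lid fully home, the lid's origin is 61 mm above the pot's origin and the board rests on the rim.
- small_round_pot: Open white enamel storage pot with a dark rolled rim, round, the smaller of the two round ones, mouth 76 mm across inside, 82 mm outside, 60 mm tall, wall 3 mm. Loose (about 0.35 kg), standing on the bench. Origin: centre of its underside, z up along its axis. With its lid fully home, the lid's origin is 51 mm above the pot's origin and the board rests on the rim.
- square_pot: Open white enamel storage pot with a dark rolled rim, square, mouth 88 x 88 mm inside, 94 x 94 mm outside, 66 mm tall, wall 3 mm. Loose (about 0.35 kg), standing on the bench. Origin: centre of its underside, z up along its axis, x and y along its sides. With its lid fully home, the lid's origin is 57 mm above the pot's origin and the board rests on the rim.
- oblong_pot: Open white enamel storage pot with a dark rolled rim, oblong, mouth 112 x 66 mm inside, 118 x 72 mm outside, 60 mm tall, wall 3 mm. Loose (about 0.35 kg), standing on the bench. Origin: centre of its underside, z up along its axis, x along the long side, y along the short side. With its lid fully home, the lid's origin is 51 mm above the pot's origin and the board rests on the rim.
- large_round_lid: Flat light-wood lid lying on its grey seal plug. Larger round lid: board 128 mm across, plug 100 mm across. Central wooden knob, 22 mm across at the foot, 26 mm at the head, 28 mm tall. Loose, 0.08 to 0.17 kg. Origin: centre of the plug's underside, z up. Heights: plug 0-9 mm (lowest 5 mm narrower by 2.5 a side), board 9-17, grip 17-45.
- small_round_lid: Flat light-wood lid lying on its grey seal plug. Smaller round lid: board 92 mm across, plug 64 mm across. Central wooden knob, 22 mm across at the foot, 26 mm at the head, 28 mm tall. Loose, 0.08 to 0.17 kg. Origin: centre of the plug's underside, z up. Heights: plug 0-9 mm (lowest 5 mm narrower by 2.5 a side), board 9-17, grip 17-45.
- square_lid: Flat light-wood lid lying on its grey seal plug. Square lid: board 104 x 104 mm, plug 76 x 76 mm; fits at any quarter turn. Central wooden bar grip, 46 mm long along the lid's x, 16 mm thick along its y, 28 mm tall. Loose, 0.08 to 0.17 kg. Origin: centre of the plug's underside, z up, x and y along its sides. Heights: plug 0-9 mm (lowest 5 mm narrower by 2.5 a side), board 9-17, grip 17-45.
- oblong_lid: Flat light-wood lid lying on its grey seal plug. Oblong lid: board 128 mm (x) by 82 mm (y), plug 100 x 54 mm; fits either way round. Central wooden bar grip, 60 mm long along the lid's x, 16 mm thick along its y, 28 mm tall. Loose, 0.08 to 0.17 kg. Origin: centre of the plug's underside, z up, x along the long side. Heights: plug 0-9 mm (lowest 5 mm narrower by 2.5 a side), board 9-17, grip 17-45.
- bowl: Bystander: cream mixing bowl, 140 mm across, 60 mm tall, at the left-hand end of the work. Origin: centre of its underside. A wooden rolling pin, fixed, 48 mm thick and about 0.47 m long, lies across the far side of the bench, beyond the pots (about x = 0.84 m).
- jar: Bystander: closed brown glass jar, 60 mm across, 100 mm tall, at the right-hand end of the work. Origin: centre of its underside.

How it is judged:
At the end, for the whole second after the job is handed in: Each lid is on its own pot, board on the rim (height within -4/+3 mm of home), centred within 12 mm, level to 0.06 rad, released and at rest; each pot upright (0.06 rad) and within 30 mm of its start; bowl and jar upright (0.1 rad) and within 30 mm of their starts (horizontal distance between large_round_lid and large_round_pot below 0.012 m and z of large_round_lid in the frame of large_round_pot between 0.057 and 0.064 m and angle between each of large_round_lid, large_round_pot, small_round_lid, small_round_pot, square_lid, square_pot, oblong_lid, oblong_pot's own z axis and vertical below 0.06 rad and distance of each of large_round_pot, small_round_pot, square_pot, oblong_pot, bowl, jar from where it was at the start of the episode below 0.03 m and linear speed of each of large_round_lid, large_round_pot, small_round_lid, small_round_pot, square_lid, square_pot, oblong_lid, oblong_pot below 0.02 m/s and horizontal distance between small_round_lid and small_round_pot below 0.012 m and z of small_round_lid in the frame of small_round_pot between 0.047 and 0.054 m and horizontal distance between square_lid and square_pot below 0.012 m and z of square_lid in the frame of square_pot between 0.053 and 0.06 m and horizontal distance between oblong_lid and oblong_pot below 0.012 m and z of oblong_lid in the frame of oblong_pot between 0.047 and 0.054 m and angle between each of bowl, jar's own z axis and vertical below 0.1 rad); the robot touches nothing.
It fails at once if a pot is tipped by more than 20 degrees (angle between any of large_round_pot, small_round_pot, square_pot, oblong_pot's own z axis and vertical above 0.35 rad).
It fails at once if a lid is dropped or thrown (faster than 0.65 m/s out of the fingers: a fall of more than about 2 cm) ((linear speed of large_round_lid above 0.65 m/s and contact force between the fingers and large_round_lid below 0.05 N) or (linear speed of small_round_lid above 0.65 m/s and contact force between the fingers and small_round_lid below 0.05 N) or (linear speed of square_lid above 0.65 m/s and contact force between the fingers and square_lid below 0.05 N) or (linear speed of oblong_lid above 0.65 m/s and contact force between the fingers and oblong_lid below 0.05 N)).
It fails at once if the bowl is pushed more than 3 cm from its place (distance of bowl from where it was at the start of the episode above 0.03 m).
It fails at once if the jar is pushed more than 3 cm from its place (distance of jar from where it was at the start of the episode above 0.03 m).
It also fails if it takes over 128 s, if anything falls off the work surface, if the arm or the gripper's body presses on something with over 40 N, if the wrist force passes 120 N, or if a joint passes its speed limit or range.

### The arm

A 6-joint arm with a two-finger parallel gripper is mounted at the origin on the work surface. World frame = base frame: x ahead of the robot, y to its left, z up, the work surface at z = 0. Lengths are in m, angles in rad, forces in N, time in s.
With the tool pointing down it reaches from about 0.35 to 0.8 m from the base axis. Payload 7.3 kg.
Tool frame: the origin (TCP) lies between the finger pads; the fingertips stand 25 mm ahead of it and the grasp point (between the pads) lies 6 mm ahead of it (r.tip_extent is the distance from the TCP to the fingertips, in m); z points along the fingers, y is the line along which they close (so a half turn about z gives the same grasp; the last joint's range is limited). The gripper opens to 85 mm and grips with 20 to 120 N. Pads are 22 mm wide; open, the fingers measure 114 mm over their backs; the gripper's body (76 mm by 85 mm) begins 54 mm behind the grasp point. The pads swing forward as they close: fully open they stand 13 mm farther back than shut.
Start: joints at [1.034, 0.342, 1.524, -0, 1.275, -0.146], TCP at [0.2, 0.485, 0.256] pointing down, gripper open.
Joint ranges: [-2.53, 2.53], [-0.77, 2.02], [0.04, 2.7], [-1, 4.14], [0.28, 2.66], [-3.11, 3.11]. Speed limits (rad/s): [2.57, 2.57, 3.14, 3.14, 3.14, 3.14].

### API

Orientations are given as a unit quaternion [x, y, z, w].
In Python, from workcell import r, command_gripper, optics gives the robot as it stands. The module is installed in compiled form; this text tells all that it offers. Calls block until the motion is done:
- r.reach(position, orientation): joint-space move of the TCP to a pose.
- r.move_straight(position, orientation=None, speed=0.15, max_force=None): straight line of the TCP; orientation=None keeps the orientation; speed is the mean speed in m/s. With max_force (N) it stops when the force on the tool has changed by that much, and returns True; else False.
- r.movej(angles): joint-space move.
- command_gripper(opening, force=None): finger opening in m; force is the grip in N (None keeps the last); returns when the fingers have stopped.
- r.hold(seconds).
- r.solve_ik(position, orientation): joint angles nearest the present ones, or None.
- r.read_state(): the state.
- optics.get_image(name): name is "scene" or "top" or "wrist"; returns (picture, depth): 384x512x3 uint8, red, green, blue; 384x512 float32, m along the optical axis (not along the pixel's ray), 0 where there is no reading.
- optics.camera_model(name): a dict with "K" (3x3 intrinsics, pixels), "k1" (the pictures are not rectified: a ray, as slopes to the right and down, at radius r is drawn at 1 + k1 r^2 times it, then the intrinsics apply), "R" (3x3) and "t" (3): a world point X has camera coordinates R X + t; the wrist camera has in their place "tool_from_camera" (4x4, takes a point from camera to tool coordinates, whose origin is the TCP and whose axes are the flange's). Camera axes: x right, y down, z forward; pixel columns grow to the right and rows downward; lengths in m; the calibration is good to about 2 mm. A picture is of the moment at which its call begins: read the wrist's pose just before it. camera_model takes no time and is no camera call.
A pose or a line that the arm cannot do raises r.PlanningError and nothing moves.
- r.finish_job(): hands the job in; it is judged then, once.
The state is a dict: "time_s": time; "joint_positions": joint angles; "dq": joint speeds; "tau": joint torques, N m; "eef_pos": TCP position; "eef_rot": TCP orientation; "contact_force": force on the tool from outside, world axes, zero at the start; "torque": the same for the moment, N m; "grip_width": finger opening in m; "grip_force": force on a finger pad.
Only numpy, scipy, OpenCV 4.12 (cv2) and the standard library are available. Lean on these libraries where they do the work, as an engineer would, in place of code of your own. Each camera call takes 0.05 s, during which the arm holds its last target. There are 200 camera calls.

## Working session

There is one attempt and no reset: what is moved stays moved. The work goes in short steps, each a Python script; the robot and the scene stay as the last script left them, time stands still between calls to the robot, and variables do not carry over. Pictures are saved under pics/ and viewed, at most 14 in all, crops included, and the job is handed in when it is done.

```bash
mkdir -p pics
python3 - <<'E'
from workcell import r, command_gripper, optics
import cv2,numpy as np
for n in ("top","scene"):
    im,d=optics.get_image(n); m=optics.camera_model(n)
    cv2.imwrite(f"pics/{n}0.png",im[:,:,::-1]); np.savez(f"{n}0.npz",im=im,d=d)
    print(n,m)
print(optics.camera_model("wrist")); print(r.read_state())
E
```

```text
top {'K': array([[407.21868084,   0.        , 253.56290288],
       [  0.        , 407.21868084, 194.01280986],
       [  0.        ,   0.        ,   1.        ]]), 'k1': -0.051653580239117244, 'R': array([[-0.00159947, -0.99997175, -0.00734469],
       [-0.98609489,  0.0027977 , -0.16615966],
       [ 0.16617552,  0.0069768 , -0.98607151]]), 't': array([0.00285093, 0.53293607, 1.38776654])}
scene {'K': array([[404.65114054,   0.        , 255.00088322],
       [  0.        , 404.65114054, 190.50032096],
       [  0.        ,   0.        ,   1.        ]]), 'k1': -0.06211062499922799, 'R': array([[ 0.14217851,  0.98969248,  0.01714821],
       [ 0.54723783, -0.06415632, -0.83451467],
       [-0.82481273,  0.1280342 , -0.55071881]]), 't': array([-0.08655344, -0.27418914,  1.57872067])}
{'K': array([[269.32376332,   0.        , 258.8930916 ],
       [  0.        , 269.32376332, 190.845718  ],
       [  0.        ,   0.        ,   1.        ]]), 'k1': -0.03851922969829062, 'tool_from_camera': array([[ 7.73443308e-04, -9.47461352e-01, -3.19869331e-01,
         8.18030954e-02],
       [ 9.9
[... 243 characters left out ...]
}
{'time_s': 0.1, 'joint_positions': array([ 1.03400713e+00,  3.42636078e-01,  1.52490700e+00, -5.27666206e-06,
        1.27541086e+00, -1.45993989e-01]), 'dq': array([-0.00144508, -0.00156872, -0.00291257, -0.00066534, -0.00050381,
       -0.00123246]), 'tau': array([ 1.74294713e-03, -4.34446084e+01, -2.46492523e+01, -2.23018041e-06,
        4.61043222e-03,  1.47244435e-05]), 'eef_pos': array([0.19979719, 0.48514911, 0.2557093 ]), 'eef_rot': array([ 1.94155788e-01,  9.80970472e-01, -6.42207077e-04, -2.25500245e-04]), 'contact_force': array([ 0.94651187,  0.05550965, -0.18470901]), 'torque': array([ 0.05738214, -0.04277289,  0.06287487]), 'grip_force': 0.0, 'grip_width': 0.08560687656172708}
```

View pics/top0.png

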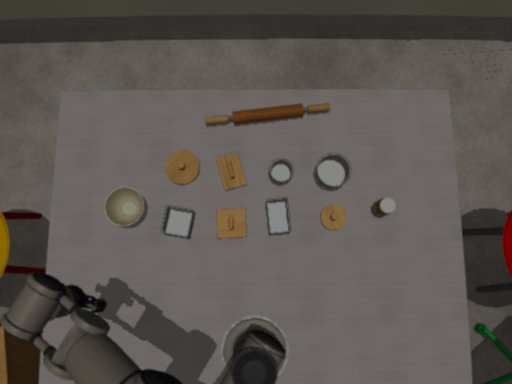

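Top view (x up, y left). Pots: large round (331,173), small round (280,173), square (179,222), oblong (278,217). Lids: large round (182,167), oblong (231,171), square (231,223), small round (333,217). The bowl is at (126,207) and the jar at (386,206).

```bash
cat > h.py <<'E'
import numpy as np,cv2
from scipy.spatial.transform import Rotation as Ro
from workcell import r, command_gripper, optics
def cloud(d,m,R=None,t=None):
    """world points HxWx3; R,t : world = R c + t"""
    if R is None: R=m["R"].T; t=-R@m["t"]
    v,u=np.mgrid[:d.shape[0],:d.shape[1]].astype(np.float64)
    p=cv2.undistortPoints(np.stack([u,v],-1).reshape(-1,1,2),m["K"],np.array([m["k1"],0,0,0,0])).reshape(*d.shape,2)
    P=np.concatenate([p,np.ones_like(p[...,:1])],-1)*d[...,None]
    P=P@R.T+t; P[d<=0]=np.nan
    return P
def fit(P,near,zlo,zhi,rad,kind):
    """kind 'c' circle / 's','o' rect -> x,y,yaw of long axis(sizes)"""
    Q=P.reshape(-1,3); Q=Q[np.isfinite(Q[:,0])]
    Q=Q[(Q[:,2]>zlo)&(Q[:,2]<zhi)&(np.hypot(*(Q[:,:2]-near).T)<rad)]
    if len(Q)<6: return None
    q=(Q[:,:2]*1000).astype(np.float32)
    if kind=='c':
        (x,y),R=cv2.minEnclosingCircle(q); return np.array([x/1e3,y/1e3,0,2*R/1e3,0,len(Q)])
    (x,y),(w,h),a=cv2.minAreaRect(q)
    if w<h: w,h,a=h,w,a+90
    return np.array([x/1e3,y/1e3,(np.radians(a)+np.pi/2)%np.pi-np.pi/2,w/1e3,h/1e3,len(Q)])
E
cat > scan.py <<'E'
from h import *
f=np.load("top0.npz"); P=cloud(f["d"],optics.camera_model("top"))
px=dict(LP=(331,173),SP=(280,173),QP=(179,222),OP=(278,217),LL=(182,167),OL=(231,171),QL=(231,223),SL=(333,217),bowl=(126,207),jar=(386,206))
H=dict(LP=.07,SP=.06,QP=.066,OP=.06,LL=.017,OL=.017,QL=.017,SL=.017,bowl=.06,jar=.1)
for k,(u,v) in px.items():
    c=np.nanmean(P[v-3:v+4,u-3:u+4].reshape(-1,3),0)[:2]
    kind='c' if k[0] in 'LSbj' else 's'
    print(k,c.round(3),fit(P,c,H[k]-.007,H[k]+.035,.09,kind).round(3), 'grip' , fit(P,c,.036,.06,.05,'s').round(3) if k[1]=='L' else '')
E
python3 scan.py
```

```text
LP [ 0.617 -0.281] [ 6.13e-01 -2.78e-01  0.00e+00  1.24e-01  0.00e+00  1.72e+02] grip 
SP [ 0.617 -0.095] [ 6.15e-01 -9.50e-02  0.00e+00  8.60e-02  0.00e+00  1.18e+02] grip 
QP [0.439 0.27 ] [4.390e-01 2.680e-01 1.387e+00 9.900e-02 9.800e-02 1.670e+02] grip 
OP [ 0.456 -0.086] [ 4.57e-01 -8.30e-02  1.05e-01  1.19e-01  7.60e-02  1.58e+02] grip 
LL [0.634 0.259] [6.44e-01 2.53e-01 0.00e+00 1.50e-01 0.00e+00 9.42e+02] grip [ 6.390e-01  2.630e-01 -1.356e+00  2.500e-02  2.400e-02  4.300e+01]
OL [0.618 0.082] [6.22e-01 8.50e-02 2.80e-01 1.30e-01 8.20e-02 7.66e+02] grip [6.22e-01 8.40e-02 2.81e-01 5.80e-02 1.60e-02 7.30e+01]
QL [0.432 0.081] [ 4.350e-01  7.000e-02 -1.518e+00  1.280e-01  1.010e-01  8.190e+02] grip [4.33e-01 8.20e-02 1.08e-01 3.90e-02 1.40e-02 5.10e+01]
SL [ 0.452 -0.277] [ 4.52e-01 -2.58e-01  0.00e+00  1.38e-01  0.00e+00  5.28e+02] grip [ 4.56e-01 -2.81e-01  7.77e-01  2.50e-02  2.40e-02  4.60e+01]
bowl [0.493 0.464] [4.88e-01 4.55e-01 0.00e+00 1.41e-01 0.00e+00 2.10e+02] grip 
jar [ 0.481 -0.445] [ 4.85e-01 -4.49e-01  0.00e+00  5.60e-02  0.00e+00  2.03e+02] grip
```

View pics/scene0.png

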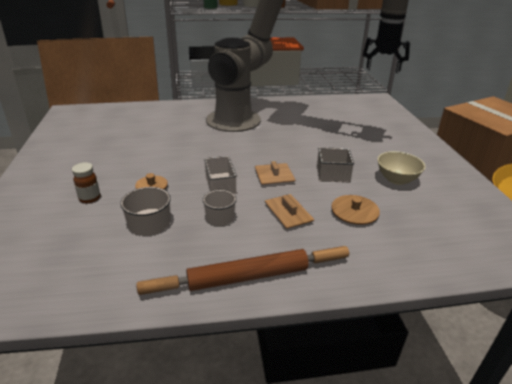

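Fits are clean. Next is one close wrist look over each object, all saved.

```bash
cat >> h.py <<'E'
OBJ=dict(LP=(.613,-.278,0),SP=(.615,-.095,0),QP=(.439,.268,-.184),OP=(.457,-.083,.105),
 LL=(.639,.263,0),OL=(.622,.084,.281),QL=(.433,.082,.108),SL=(.456,-.281,0))
HT=dict(LP=.07,SP=.06,QP=.066,OP=.06)
def quat(a):
    c,s=np.cos(a),np.sin(a)
    return Ro.from_matrix(np.array([[-s,c,0],[c,s,0],[0,0,-1.]])).as_quat()
def wrist():
    s=r.read_state(); im,d=optics.get_image("wrist"); m=optics.camera_model("wrist")
    T=np.eye(4); T[:3,:3]=Ro.from_quat(s["eef_rot"]).as_matrix(); T[:3,3]=s["eef_pos"]
    T=T@m["tool_from_camera"]
    return im,cloud(d,m,T[:3,:3],T[:3,3])
def measure(P,k,near):
    if k[1]=='P':
        return fit(P,near,HT[k]-.005,HT[k]+.02,.085,'c' if k[0] in 'LS' else 's')
    return fit(P,near,.037,.056,.05,'s')
E
python3 - <<'E'
from h import *
tiles=[]
for k in ["QP","LL","OL","QL","OP","SP","LP","SL"]:
    x,y,_=OBJ[k]
    r.reach([x,y,.24],quat(np.pi/2)); r.hold(.2)
    im,P=wrist(); np.savez(f"w_{k}.npz",im=im,P=P); tiles.append(cv2.resize(im,(200,150)))
    print(k,measure(P,k,(x,y)).round(4), 'board' if k[1]=='L' else '', fit(P,(x,y),.011,.024,.085,'c' if k[0] in 'LS' else 's').round(4) if k[1]=='L' else '', np.nanmedian(P[...,2]).round(4))
print(r.read_state()["time_s"])
cv2.imwrite("pics/tiles.png",np.vstack([np.hstack(tiles[:4]),np.hstack(tiles[4:])])[:,:,::-1])
E
```

```text
QP [4.3860e-01 2.6690e-01 1.3845e+00 9.8400e-02 9.8000e-02 1.5210e+03]   0.0005
LL [6.418e-01 2.630e-01 5.600e-03 2.430e-02 2.430e-02 3.580e+02] board [6.418e-01 2.633e-01 0.000e+00 1.280e-01 0.000e+00 6.815e+03] 0.0006
OL [6.262e-01 8.470e-02 2.856e-01 5.970e-02 1.610e-02 6.270e+02] board [6.268e-01 8.480e-02 2.830e-01 1.270e-01 8.220e-02 5.214e+03] 0.0006
QL [4.356e-01 8.230e-02 5.220e-02 4.510e-02 1.600e-02 4.770e+02] board [4.363e-01 8.170e-02 4.780e-02 1.045e-01 1.035e-01 5.615e+03] 0.0005
OP [ 4.588e-01 -8.290e-02  9.700e-02  1.210e-01  7.610e-02  1.418e+03]   0.0005
SP [ 6.191e-01 -9.500e-02  0.000e+00  8.590e-02  0.000e+00  1.058e+03]   0.0007
LP [ 6.172e-01 -2.775e-01  0.000e+00  1.219e-01  0.000e+00  1.656e+03]   0.0006
SL [ 4.562e-01 -2.805e-01  2.000e-03  2.540e-02  2.410e-02  3.610e+02] board [ 4.565e-01 -2.808e-01  0.000e+00  9.200e-02  0.000e+00  3.449e+03] 0.0004
8.4917
```

View pics/tiles.png

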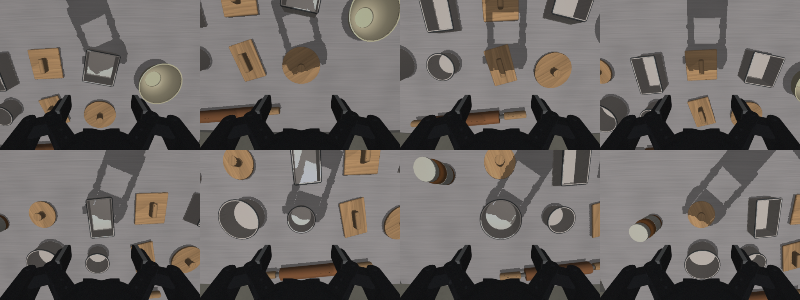

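All eight tiles show the expected object centred, and the fits match the true sizes. I'll place the oblong lid first.

```bash
cat >> h.py <<'E'
OBJ=dict(LP=(.617,-.2775,0),SP=(.619,-.095,0),QP=(.4386,.267,-.186),OP=(.4588,-.083,.098),
 LL=(.6418,.2632,0),OL=(.6265,.0848,.284),QL=(.436,.082,.050),SL=(.4563,-.2807,0))
HOME=dict(L=.061,S=.051,Q=.057,O=.051)
ZG=.047
def pick(k):
    x,y,w=OBJ[k+'L']; q=quat(w+np.pi/2)
    command_gripper(.06); r.reach([x,y,.13],q)
    hit=r.move_straight([x,y,ZG],speed=.12,max_force=8)
    command_gripper(0.0,force=35)
    s=r.read_state(); print(k,"pick hit",hit,s["eef_pos"].round(4),s["grip_width"].round(4),s["grip_force"])
    r.move_straight([x,y,.19],speed=.15)
    return s["eef_pos"][2]
def place(k,z0):
    x,y,w=OBJ[k+'P']; q=quat(w+np.pi/2); h=HOME[k]
    s=r.read_state(); print("held",s["grip_width"].round(4),s["grip_force"])
    r.reach([x,y,.19],q); r.move_straight([x,y,z0+h+.014],speed=.12)
    hit=r.move_straight([x,y,z0+h-.002],speed=.03,max_force=5)
    s=r.read_state(); print("place hit",hit,"dz",(s["eef_pos"][2]-z0-h).round(4),(s["eef_pos"][:2]-[x,y]).round(4),s["contact_force"].round(1))
    return s
def release(k):
    command_gripper(.045); command_gripper(.06)
    p=r.read_state()["eef_pos"]; r.move_straight([p[0],p[1],.24],speed=.2)
def check(k):
    r.hold(.2); im,P=wrist(); x,y,_=OBJ[k+'P']; h=HOME[k]
    print("check grip",fit(P,(x,y),h+.037,h+.056,.05,'s'),"board",b:=fit(P,(x,y),h+.011,h+.024,.09,'c' if k in 'LS' else 's'))
    Q=P.reshape(-1,3); Q=Q[(abs(Q[:,2]-h-.017)<.008)&(np.hypot(Q[:,0]-x,Q[:,1]-y)<.08)]
    c=np.linalg.lstsq(np.c_[Q[:,:2]-[x,y],np.ones(len(Q))],Q[:,2],rcond=None)[0]
    print("tilt",c[:2].round(3),"top err",(c[2]-h-.017).round(4),"t",r.read_state()["time_s"])
    cv2.imwrite(f"pics/done_{k}.png",im[:,:,::-1])
E
python3 - <<'E'
from h import *
z=pick('O'); s=place('O',z)
if abs(s["eef_pos"][2]-z-HOME['O'])<.003: release('O'); check('O')
E
```

```text
Traceback (most recent call last):
  File "h.py", line 47, in pick
    s=r.read_state(); print(k,"pick hit",hit,s["eef_pos"].round(4),s["grip_width"].round(4),s["grip_force"])
                                                                   ^^^^^^^^^^^^^^^^^^^^^
AttributeError: 'float' object has no attribute 'round'
```

```bash
sed -i 's/s\["grip_width"\].round(4)/round(s["grip_width"],4)/' h.py
python3 - <<'E'
from h import *
s=r.read_state(); print(s["eef_pos"],s["grip_width"],s["grip_force"],s["time_s"])
z=s["eef_pos"][2]; r.move_straight([*OBJ['OL'][:2],.19],speed=.15)
s=place('O',z)
if abs(s["eef_pos"][2]-z-HOME['O'])<.003: release('O'); check('O')
E
```

```text
[0.62686251 0.08488932 0.04768433] 0.015273255867991076 34.93728160858154 11.7167
held 0.0152 34.16002929210663
place hit True dz -0.0002 [-0.0001  0.    ] [-0.2  0.1  3.9]
check grip [ 4.57801727e-01 -8.35285797e-02  1.05522332e-01  5.87050323e-02
  1.53049822e-02  8.45000000e+02] board [ 4.58592010e-01 -8.32341309e-02  9.70155713e-02  1.26584778e-01
  8.21337814e-02  7.11900000e+03]
tilt [0.002 0.   ] top err -0.0003 t 16.8333
```

Oblong lid seated: centred, level and at home height. Now the other three, stopping if anything looks off.

Run:
```python
from h import *
for k in 'QSL':
    z=pick(k)
    if r.read_state()["grip_width"]<.01: print("lost"); break
    s=place(k,z)
    if abs(s["eef_pos"][2]-z-HOME[k])>.003: print("stop"); break
    release(k); check(k)
```

```text
Q pick hit False [0.4363 0.082  0.0475] 0.015 35.4755437374115
held 0.0154 34.47633504867554
place hit True dz -0.0001 [-0.0001  0.    ] [-0.7 -0.1  3.8]
check grip [ 4.37323669e-01  2.67440338e-01 -1.89108273e-01  4.42418098e-02
  1.54083586e-02  6.83000000e+02] board [4.38266052e-01 2.66966309e-01 1.38764408e+00 1.04340195e-01
 1.03166718e-01 7.80500000e+03]
tilt [ 0.002 -0.   ] top err -0.0003 t 24.0417
S pick hit False [ 0.4566 -0.2809  0.0478] 0.0244 34.226777419381165
held 0.024 34.33870180045233
place hit True dz 0.0002 [-0.      0.0001] [-1.2  1.   5.2]
check grip [ 6.18385803e-01 -9.51680984e-02  1.43969771e-02  2.47145138e-02
  2.46919956e-02  5.01000000e+02] board [ 6.18870972e-01 -9.50865555e-02  0.00000000e+00  9.18298187e-02
  0.00000000e+00  4.56700000e+03]
tilt [0.003 0.001] top err -0.0001 t 32.6167
L pick hit False [0.6422 0.2634 0.0481] 0.0242 34.38496227725409
held 0.0244 34.38722009654157
place hit True dz 0.0001 [-0. -0.] [-0.2 -0.5  5.2]
check grip [ 6.16852783e-01 -2.77735382e-01 -3.47356101e-03  2.52705498e-02
  2.46641197e-02  5.41000000e+02] board [ 6.17055786e-01 -2.77613098e-01  0.00000000e+00  1.27908691e-01
  0.00000000e+00  9.80500000e+03]
tilt [0.002 0.001] top err -0.0001 t 41.4333
```

Run:
```python
from h import *
r.reach([.35,.1,.35],quat(np.pi/2)); r.hold(.3)
im,d=optics.get_image("top"); cv2.imwrite("pics/top_end.png",im[:,:,::-1])
```

```text
(no output)
```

View pics/top_end.png

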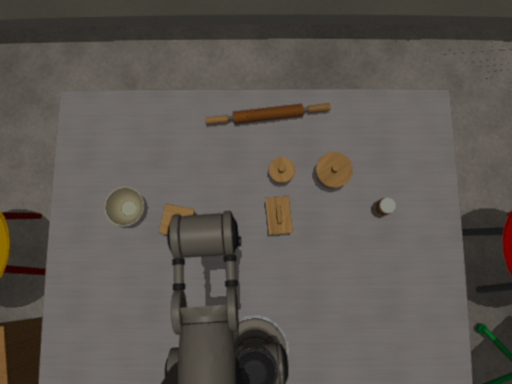

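All four lids are on their pots: small (281,170), large (334,170), oblong (278,215) and square (177,220, partly behind the arm). The bowl (126,207) and jar (386,206) have not moved.

```bash
python3 -c "
from workcell import r
print(r.finish_job())"
```

```text
the job is handed in; nothing more can be done
None
```

All four lids are on their own pots and the job is handed in: wrist-camera checks showed each one level and within about 1 mm of home height and centre, the bowl and jar had not moved, and it took about 43 s of the 128 s allowed; no verdict was returned.

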